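# Make up a lunch kit and a drinks kit in two trays

## Robot

A 6-joint arm with a two-finger parallel gripper is mounted at the origin on a cart in front of the work surface, level with it; the furniture and walls round the work are solid. World frame = base frame: x ahead of the robot, y to its left, z up, the work surface at z = 0. Lengths are in mm, angles in rad, forces in N, time in s.
With the tool pointing down it reaches from about 275 to 750 mm from the base axis. Payload 10.2 kg.
Tool frame: the origin (TCP) lies midway between the tips of the shut fingers; the grasp point (between the pads) lies 19 mm behind it (bot.pinch_z is the distance from the TCP to the grasp point, in mm); z points along the fingers, y is the line along which they close (so a half turn about z gives the same grasp; the last joint's range is limited). The gripper opens to 85 mm and grips with 20 to 120 N. Pads are 22 mm wide; open, the fingers measure 114 mm over their backs; the gripper's body (76 mm by 85 mm) begins 54 mm behind the grasp point. The pads swing forward as they close: fully open they stand 13 mm farther back than shut.
Start: joints at [-1.532, 0.313, 1.498, -0, 1.331, -0.223], TCP at [135.867, -507.121, 231.294] pointing down, gripper open.
Joint ranges: [-2.94, 2.94], [-0.97, 2.17], [0.19, 2.56], [-1.23, 4.37], [0.02, 3.11], [-2.88, 2.88]. Speed limits (rad/s): [2.39, 2.39, 3.01, 3.14, 3.14, 3.14].

## Interface

Orientations are given as [roll, pitch, yaw] about the fixed x, y, z axes, in that order (R = Rz(yaw) Ry(pitch) Rx(roll)).
In Python, from station import bot, optics gives the robot as it stands.
- The arm moves only by the shell command python3 -m handwheel 'ROWS' [OPENING] [FORCE]. ROWS is JSON, a list of rows, each an object of numbers: "x", "y", "z": the shift along the tool's x, y, z in mm; "ax", "ay", "az": the turn, a rotation vector about the tool's x, y, z in rad. In form: [{"x": .., "y": .., "z": .., "ax": .., "ay": .., "az": ..}, ...]. A call has 1 to 12 rows; each row shifts and turns the commanded pose from where the row before left it, along the tool's axes as they then stand; what a row does not reach is not made up. A row lasts 1/10 s, in which the tool goes at most 50 mm and 8.59 degrees, less where a joint would pass 70% of its speed; a pose out of reach is approached as far as the arm can. A call is refused whole if a number of a shift passes 50 or a number of a turn 0.15, either way. A call with a gripper value outside its range is refused whole. OPENING is the closure in counts, from 0 (fully open) to 255 (shut), set as the call begins (- or left out, the last holds). The fingers move at their own pace and stop on an object; FORCE is the grip in N (left out, the last holds). Time passes only in rows, so rows that do not move let the fingers close. It gives the time, the measured TCP pose, the force, the opening and the grip force at its end, in the units of the state.
- bot.state(): the state, without advancing time (a new reading comes with each control period).
- optics.get_image(name): name is "scene" or "top"; returns a dict with "pixels" (384x512x3 uint8, red, green, blue), "fx", "fy", "cx", "cy" (pixels), "k1" (the pictures are not rectified: a ray, as slopes to the right and down, at radius r is drawn at 1 + k1 r^2 times it, then the intrinsics apply), "R" (3x3) and "t" (3): a world point X has camera coordinates R X + t. Camera axes: x right, y down, z forward; pixel columns grow to the right and rows downward; lengths in mm; the calibration is good to about 2 mm. A picture is of the moment at which its call begins. There is no depth.
- bot.finish_job(): hands the job in; it is judged then, once.
The state is a dict: "clock": time; "joints": joint angles; "qvel": joint speeds; "joint_efforts": joint torques, N m; "tool_pos": TCP position; "eef_rot": TCP orientation; "wrist_force": force on the tool from outside, world axes, zero at the start; "moment": the same for the moment, N m; "opening": opening from 0.0 (shut) to 1.0 (fully open); "gripper_force": force on a finger pad.
Only numpy, scipy, OpenCV 4.12 (cv2) and the standard library are available. Lean on these libraries where they do the work, as an engineer would, in place of code of your own. Each camera call takes 0.05 s, during which the arm holds its last target. There are 200 camera calls.

## Task

Make up two kits from the things on the worktop. Lunch kit, in the long tray: lay the sardine tin flat in the rectangular bay and stand the salt shaker upright in the wide round well. Drinks kit, in the squarer tray: lay the snack bar flat in the rectangular bay, then draw the wooden muddler straight up out of its steel sleeve and stand it, knob up, in the narrow tall tube; leave the pepper mill standing where it is.

Things in the scene. Friction and masses are not known exactly. Their poses are not given: they have to be found in the camera images.
- sardine_tin: Flat oblong tin, 63 (x) by 105 (y) by 25 mm high, beige with a dark lid; lies lid up. Origin at the centre of its underside; x across its short side (grip here, body 60 mm wide), y along its long side, z up.
- snack_bar: Slim dark wrapped bar, 50 (x) by 129 (y) by 14 mm high, rigid, its upper edges rounded off (grip low on the sides); lies flat. Origin at the centre of its underside; x across its short side (grip here), y along its long side, z up.
- salt_shaker: Round glass salt shaker with a grey domed top, 44 mm diameter, 90 mm high, standing. The body is 44 mm wide up to about 66 mm, above that it narrows to 34 mm. Origin at the centre of its underside, z up.
- muddler: Dark wooden muddler (drinks stick), 147 mm long: straight round shaft 20 mm thick for the lower 110 mm, then a round knob 30 mm across from 116 to 143 mm above the foot (grip here). At the start it stands in the sleeve, 56 mm deep. Origin at the centre of its foot, z up along the shaft.
- sleeve: Steel storage sleeve fixed to the worktop: round base 68 mm across, 6 mm high, with an upright tube 38 mm across, 64 mm high. Bore 22.6 mm wide, floor at z = 8 mm: the muddler stands on that floor with about 1.3 mm clearance all round and comes out only straight upward. Origin at the centre of its underside, z up.
- lunch_tray: Long light-wood tray, fixed, 212 (x) by 94 (y) mm, floor at z = 5 mm, lips 5 mm thick, 11 mm high. Bay for the tin: clear 126 (x) by 84 (y) mm, centre x = -38, y = 0 mm. Round well for the shaker: bore 64, outside 72 mm, rim at z = 30, floor at z = 5, centre x = +69, y = 0 mm. Origin at the centre of its underside; x along its long side toward the well, z up.
- drinks_tray: Squarer light-wood tray, fixed, 161 (x) by 134 (y) mm, floor at z = 5 mm, lips 5 mm thick, 8 mm high (3 mm above the floor). Bay for the bar: clear 151 (x) by 72 (y) mm, centre x = 0, y = -26 mm. Tall tube for the muddler: bore 38, outside 46 mm, rim at z = 60, floor at z = 5, centre x = +45, y = +40 mm. Origin at the centre of its underside; x along its longer side, z up.
- pepper_mill: Turned dark-brown wooden pepper mill with a small metal ball on top, 58 mm diameter, 150 mm high, standing loose among the tall things; not part of either kit. Origin at the centre of its underside, z up.
There are look-alikes about, which are no part of the job. Leave any green or white look-alike of the sardine_tin alone.

How it is judged:
By the outcome, as a careful person would: the job done as asked, in the order asked, and still so for the second after the job is handed in, with the robot touching nothing.
It also fails if it takes over 112 s, if anything falls off the work surface, if the arm or the gripper's body presses on something with over 40 N, if the wrist force passes 120 N, or if a joint passes its speed limit or range.

## Working session

There is one attempt and no reset: what is moved stays moved. The work goes in short steps, Python scripts to look and compute and a shell command to move; the robot and the scene stay as the last step left them, time stands still between calls to the robot, and variables do not carry over. Pictures are saved under pics/ and viewed, at most 16 in all, crops included, and the job is handed in when it is done.

```bash
ls; mkdir -p pics; python3 - <<'E'
from station import bot, optics
import cv2,json
print(bot.state(), bot.pinch_z)
for n in("scene","top"):
    d=optics.get_image(n); cv2.imwrite(f"pics/{n}0.png",d["pixels"][:,:,::-1])
    print({k:(v.tolist() if hasattr(v,'tolist') else v) for k,v in d.items() if k!="pixels"})
E
```

```text
pics
{'clock': 0.0, 'joints': array([-1.53237488e+00,  3.13465862e-01,  1.49840549e+00,  1.86824321e-07,
        1.33101763e+00, -2.23408971e-01]), 'qvel': array([ 0.00057988, -0.00175488, -0.00070926, -0.00034535,  0.00235339,
        0.00010474]), 'joint_efforts': array([ 1.87011829e-03, -4.12257457e+01, -2.59741545e+01, -8.43640260e-05,
        4.12702560e-03, -4.14725389e-05]), 'tool_pos': array([ 135.86967139, -506.85610025,  230.73885651]), 'eef_rot': array([-3.14032858e+00, -2.87385403e-04,  2.61830187e-01]), 'wrist_force': array([ 0.93084562, -0.63017146, -0.36792658]), 'moment': array([ 0.01433707, -0.06895089, -0.00946522]), 'gripper_force': 0.0, 'opening': 1.0006959855366946} 18.700000000000003
{'fx': 410.79304302497184, 'fy': 410.79304302497184, 'cx': 257.10976382050166, 'cy': 192.3631894272116, 'k1': -0.12362372199106483, 'R': [[-0.5850371125670161, -0.8105738949820381, 0.026486556833537785], [-0.40225681239623734, 0.261663379581195, -0.8773378668830873], [0.7042166100001241, -0.523929610310197, -0.4791416592617865]], 't': [290.92209141368704, 294.4775394815643, 830.489667524047]}
{'fx': 416.01184690783913, 'fy': 416.01184690783913, 'cx': 254.73645390658953, 'cy': 180.0686358321185, 'k1': -0.11218077419378934, 'R': [[0.010461335455951038, -0.9999100700398306, 0.00839120333559526], [-0.9933854007979876, -0.011351982868998177, -0.11426538393740916], [0.11435036485249889, -0.007140330376335426, -0.9934148225893437]], 't': [-54.43848005679778, 535.6996952582894, 1160.2480319389645]}
```

View pics/scene0.png

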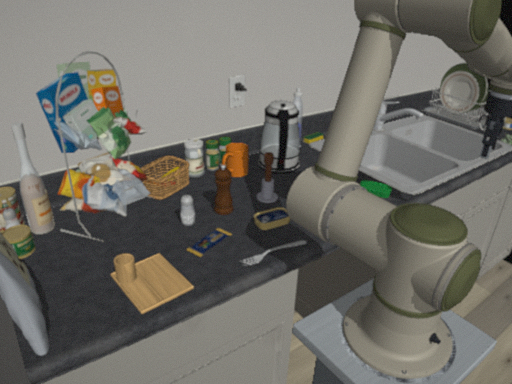

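View pics/top0.png

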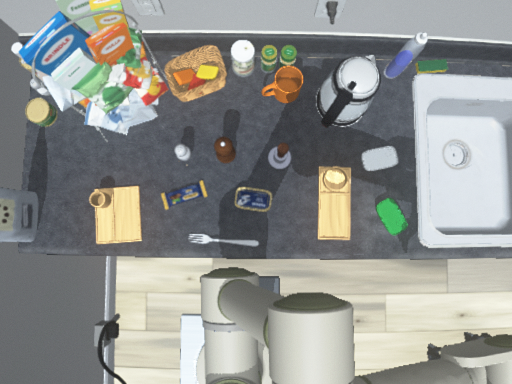

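Scene view: the tin is at (271,218), bar (210,242), shaker (187,210), mill (223,190), muddler in its sleeve (267,180), drinks tray (152,281). In the top view:
- **Tin:** the candidates are the beige tin with a dark lid (253,198), the white one (380,158) and the green one (391,216). I choose (253,198).
- **Bar:** (184,193). The fork at (223,240) is not it.
- **Shaker:** (182,152), not the big white jar at (242,55).
- **Muddler:** (281,157), in the sleeve, not the pepper mill at (225,150).
- **Trays:** lunch (335,203), drinks (118,214).

```bash
cat > h.py <<'E'
import numpy as np, cv2
from station import bot, optics
def K(d): return np.array([[d["fx"],0,d["cx"]],[0,d["fy"],d["cy"]],[0,0,1.]]), np.array([d["k1"],0,0,0,0.])
def ray(d,uv):
    k,dist=K(d); n=cv2.undistortPoints(np.float64(uv).reshape(-1,1,2),k,dist).reshape(-1,2)
    R=np.array(d["R"]);C=-R.T@np.array(d["t"]); return C,np.c_[n,np.ones(len(n))]@R
def plane(d,uv,z):
    C,v=ray(d,uv); return (C+v*((z-C[2])/v[:,2:]))[:,:2]
def proj(d,X):
    k,dist=K(d); return cv2.projectPoints(np.float64(X).reshape(-1,1,3),cv2.Rodrigues(np.array(d["R"]))[0],np.float64(d["t"]),k,dist)[0].reshape(-1,2)
def crop(d,x0,y0,x1,y1,s,name):
    cv2.imwrite(name,cv2.resize(d["pixels"][y0:y1,x0:x1,::-1],None,fx=s,fy=s,interpolation=cv2.INTER_CUBIC))
E
python3 - <<'E'
from h import *
d=optics.get_image("top"); np.save("top.npy",d["pixels"]); crop(d,85,135,365,255,2.85,"pics/c1.png")
e=optics.get_image("scene"); crop(e,100,140,320,320,3.3,"pics/c2.png")
E
```

```text
(no output)
```

View pics/c1.png

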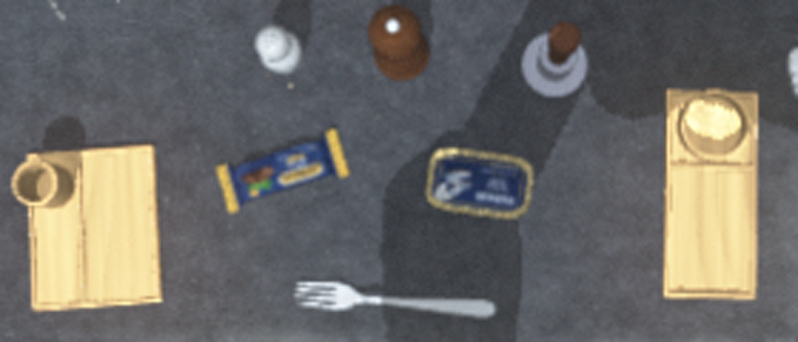

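View pics/c2.png

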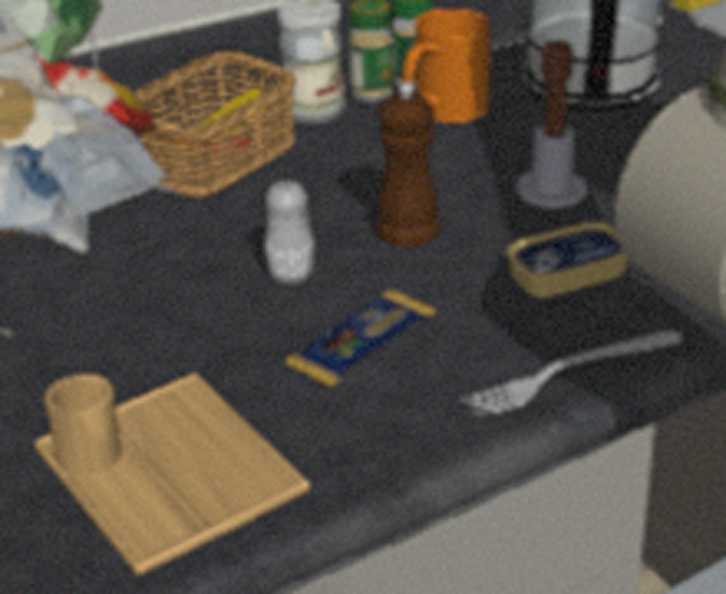

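The close crop c1 (top pixel = 85+u/2.85, 135+v/2.85) confirms the beige tin with a dark lid (480,183). It also shows the bar (283,170), shaker (278,48), mill (400,40) and sleeve (553,62) with the muddler knob (565,42). The wells are at the far ends of both trays: lunch (712,125), drinks tube (42,182). Next I'll measure.

```bash
python3 - <<'E'
from h import *
d=optics.get_image("top"); im=d["pixels"]; hsv=cv2.cvtColor(im,cv2.COLOR_RGB2HSV); H,S,V=[hsv[...,i].astype(int) for i in range(3)]
def full(u,v): return [85+u/2.85-.3,135+v/2.85-.3]
def box(m,x0,y0,x1,y1):
    o=np.zeros_like(m); o[y0:y1,x0:x1]=m[y0:y1,x0:x1]; n,l,s,c=cv2.connectedComponentsWithStats(o.astype(np.uint8)); 
    return (l==1+np.argmax(s[1:,4])) if n>1 else o
def rect(m,z,name):
    ys,xs=np.nonzero(m); P=plane(d,np.c_[xs,ys],z); r=cv2.minAreaRect(P.astype(np.float32)); print(name,len(xs),np.round(r[0],1),np.round(r[1],1),round(r[2],1),"mean",P.mean(0).round(1))
wood=(S>60)&(H<30)&(V>110)
rect(box(wood,310,160,360,245),10,"lunch")
rect(box(wood,100,180,150,250),8,"drinks(part)")
obj=((S>75)&(V>40))
tin=box(cv2.morphologyEx(obj.astype(np.uint8),cv2.MORPH_CLOSE,np.ones((5,5)))>0,228,182,278,216); rect(tin,22,"tin")
bar=box(cv2.morphologyEx(obj.astype(np.uint8),cv2.MORPH_CLOSE,np.ones((5,5)))>0,155,175,214,216); rect(bar,8,"bar")
cv2.imwrite("pics/m.png",np.uint8((tin|bar|box(wood,310,160,360,245)|box(wood,100,180,150,250)))*255)
c=lambda u,v,z: plane(d,[full(u,v)],z)[0].round(1)
print("drinks corners",c(155,146,8),c(161,301,8),c(34,311,8)); 
print("tube rim",c(38,186,60),"well rim",c(712,127,30))
print("lunch corners",[c(*p,10) for p in((668,90),(758,93),(756,299),(665,298))])
print("tin ends",c(480,183,22), "sleeve base",c(554,64,6),"knob top",c(566,36,150))
# two-view: knob, shaker, mill ball
e=optics.get_image("scene"); s=lambda u,v:[100+u/3.3-.3,140+v/3.3-.3]
def tri(p,q):
    C1,a=ray(d,[p]);C2,b=ray(e,[q]); a=a[0]/np.linalg.norm(a);b=b[0]/np.linalg.norm(b)
    t=np.linalg.lstsq(np.c_[a,-b],C2-C1,rcond=None)[0]; X,Y=C1+a*t[0],C2+b*t[1]; return ((X+Y)/2).round(1),np.linalg.norm(X-Y).round(1)
print("knob",tri(full(566,38),s(558,52)),"ball",tri(full(392,26),s(406,88)))
print("shaker top",c(269,40,82),"body base rough",c(281,54,35), "tri",tri(full(270,40),s(287,194)))
E
```

```text
lunch 2337 [ 476.2 -279.6] [ 96.4 214.3] 89.2 mean [ 472.3 -280.3]
drinks(part) 2279 [434.2 345.3] [163.5 123.7] 4.8 mean [432.9 344.1]
tin 589 [483.6 -42.8] [100.7  59. ] 82.1 mean [485.6 -43.9]
bar 630 [494.3 158.2] [ 50.2 130.6] 19.2 mean [494.7 157.7]
drinks corners [517.7 290.3] [359.6 278.2] [346.6 410.2]
tube rim [471.5 392.3] well rim [ 541.3 -278.6]
lunch corners [array([ 581.6, -237.3]), array([ 579.7, -331.1]), array([ 368.3, -326.3]), array([ 368.9, -233.1])]
tin ends [482.8 -44.6] sleeve base [ 607.9 -119.8] knob top [ 609.2 -121.2]
knob (array([ 608.2, -120.5,  148.9]), np.float64(2.1)) ball (array([617.3,  38.6, 148.7]), np.float64(1.6))
shaker top [615.4 162.4] body base rough [610.1 158.1] tri (array([614.9, 160.7,  82.4]), np.float64(1.5))
```

```bash
cat >> h.py <<'E'
def to(x,y,z=None,psi=None):
    s=bot.state(); p=s["tool_pos"]; a=s["eef_rot"][2]; dx,dy=x-p[0],y-p[1]
    print("clock",round(s["clock"],1),"pos",p.round(1),"yaw",round(np.degrees(a),2),"F",s["wrist_force"].round(1))
    f=lambda a:(round(dx*np.cos(a)+dy*np.sin(a),1),round(dx*np.sin(a)-dy*np.cos(a),1))
    print("tool x,y now",f(a), "" if psi is None else f"az {-(np.radians(psi)-a):.3f} then x,y {f(np.radians(psi))}", "" if z is None else f"z {p[2]-z:.1f}")
E
python3 -m handwheel '[{"x":38,"y":-29.7},{"x":38,"y":-29.7},{"x":38,"y":-29.7},{"x":38,"y":-29.7},{"x":38,"y":-29.7},{"x":38,"y":-29.7},{"x":38,"y":-29.7},{"x":38,"y":-29.7},{"x":38,"y":-29.7},{"x":38,"y":-29.7},{"x":38,"y":-29.7},{"x":38,"y":-29.7}]' 0 40
python3 -m handwheel '[{"z":16,"az":-0.146},{"z":16,"az":-0.146},{"z":16,"az":-0.146},{"z":16,"az":-0.146},{"z":16,"az":-0.146},{"z":16,"az":-0.146},{"z":16,"az":-0.146},{"z":16,"az":-0.149},{},{}]'
python3 -c "
from h import *
to(484,-43.7,3,82.1)"
```

```text
clock 0.3 pos [ 135.9 -507.   231.1] yaw 15.0 F [ 0.6  0.2 -0.4]
tool x,y now (np.float64(456.2), np.float64(-357.5)) az -1.171 then x,y (np.float64(506.8), np.float64(281.1)) z 228.1validation failed for argument at $[0]...
validation failed for argument at $[0]...
```

```bash
python3 -m handwheel '[{"x":38,"y":-29.7,"z":0,"ax":0,"ay":0,"az":0},{"x":38,"y":-29.7,"z":0,"ax":0,"ay":0,"az":0},{"x":38,"y":-29.7,"z":0,"ax":0,"ay":0,"az":0},{"x":38,"y":-29.7,"z":0,"ax":0,"ay":0,"az":0},{"x":38,"y":-29.7,"z":0,"ax":0,"ay":0,"az":0},{"x":38,"y":-29.7,"z":0,"ax":0,"ay":0,"az":0},{"x":38,"y":-29.7,"z":0,"ax":0,"ay":0,"az":0},{"x":38,"y":-29.7,"z":0,"ax":0,"ay":0,"az":0},{"x":38,"y":-29.7,"z":0,"ax":0,"ay":0,"az":0},{"x":38,"y":-29.7,"z":0,"ax":0,"ay":0,"az":0},{"x":38,"y":-29.7,"z":0,"ax":0,"ay":0,"az":0},{"x":38,"y":-29.7,"z":0,"ax":0,"ay":0,"az":0}]' 0 40
python3 -c "
from h import *
to(484,-43.7,3,82.1)"
```

```text
clock: 1.5
tool_pos: [485.0, -42.9, 231.4]
eef_rot: [3.141, -0.0, 0.262]
wrist_force: [1.3, -0.7, 0.3]
opening: 0.997
gripper_force: 0.0
clock 1.5 pos [485.  -42.9 231.4] yaw 15.01 F [ 1.3 -0.7  0.3]
tool x,y now (np.float64(-1.2), np.float64(0.5)) az -1.171 then x,y (np.float64(-0.9), np.float64(-0.9)) z 228.4
```

```bash
python3 -m handwheel '[{"x":0,"y":0,"z":16,"ax":0,"ay":0,"az":-0.146},{"x":0,"y":0,"z":16,"ax":0,"ay":0,"az":-0.146},{"x":0,"y":0,"z":16,"ax":0,"ay":0,"az":-0.146},{"x":0,"y":0,"z":16,"ax":0,"ay":0,"az":-0.146},{"x":0,"y":0,"z":16,"ax":0,"ay":0,"az":-0.146},{"x":0,"y":0,"z":16,"ax":0,"ay":0,"az":-0.146},{"x":0,"y":0,"z":16,"ax":0,"ay":0,"az":-0.146},{"x":0,"y":0,"z":16,"ax":0,"ay":0,"az":-0.149},{"x":0,"y":0,"z":0,"ax":0,"ay":0,"az":0},{"x":0,"y":0,"z":0,"ax":0,"ay":0,"az":0}]'
python3 - <<'E'
from h import *
to(484,-43.7,3,82.1)
d=optics.get_image("top"); crop(d,200,120,340,240,5,"pics/c3.png")
E
```

```text
clock: 2.5
tool_pos: [484.2, -44.9, 103.7]
eef_rot: [3.142, -0.0, 1.429]
wrist_force: [0.4, -0.3, 1.0]
opening: 0.999
gripper_force: 0.0
clock 2.5 pos [484.2 -44.9 103.7] yaw 81.86 F [ 0.4 -0.3  1. ]
tool x,y now (np.float64(1.1), np.float64(-0.4)) az -0.004 then x,y (np.float64(1.1), np.float64(-0.4)) z 100.7
```

View pics/c3.png

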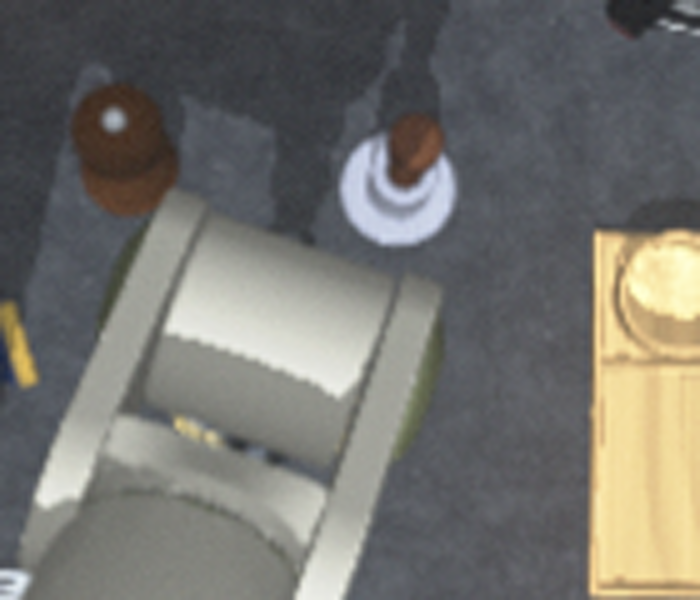

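The wrist hides the tin at about (200,430), and the shadow hides nothing else. I'll descend and grip.

```bash
python3 -m handwheel '[{"x":1,"y":0,"z":20,"ax":0,"ay":0,"az":0},{"x":0,"y":0,"z":20,"ax":0,"ay":0,"az":0},{"x":0,"y":0,"z":20,"ax":0,"ay":0,"az":0},{"x":0,"y":0,"z":20,"ax":0,"ay":0,"az":0},{"x":0,"y":0,"z":10,"ax":0,"ay":0,"az":0},{"x":0,"y":0,"z":6,"ax":0,"ay":0,"az":0},{"x":0,"y":0,"z":4,"ax":0,"ay":0,"az":0},{"x":0,"y":0,"z":0,"ax":0,"ay":0,"az":0}]' 0 40 && python3 -m handwheel '[{"x":0,"y":0,"z":0,"ax":0,"ay":0,"az":0},{"x":0,"y":0,"z":0,"ax":0,"ay":0,"az":0},{"x":0,"y":0,"z":0,"ax":0,"ay":0,"az":0},{"x":0,"y":0,"z":0,"ax":0,"ay":0,"az":0},{"x":0,"y":0,"z":0,"ax":0,"ay":0,"az":0},{"x":0,"y":0,"z":0,"ax":0,"ay":0,"az":0},{"x":0,"y":0,"z":0,"ax":0,"ay":0,"az":0},{"x":0,"y":0,"z":0,"ax":0,"ay":0,"az":0}]' 255 40
```

```text
clock: 3.35
tool_pos: [484.4, -43.9, 3.6]
eef_rot: [3.141, 0.0, 1.432]
wrist_force: [-0.1, -0.7, 0.7]
opening: 1.004
gripper_force: 0.0
clock: 4.15
tool_pos: [484.6, -44.0, 4.3]
eef_rot: [3.14, 0.0, 1.433]
wrist_force: [-1.4, 1.1, 6.7]
opening: 0.69
gripper_force: 41.6
```

```bash
python3 -m handwheel '[{"x":0,"y":0,"z":-10,"ax":0,"ay":0,"az":0},{"x":0,"y":0,"z":-10,"ax":0,"ay":0,"az":0},{"x":0,"y":0,"z":-8,"ax":0,"ay":0,"az":0.145},{"x":0,"y":0,"z":-8,"ax":0,"ay":0,"az":0.145},{"x":0,"y":0,"z":-8,"ax":0,"ay":0,"az":0.145},{"x":0,"y":0,"z":-8,"ax":0,"ay":0,"az":0.145},{"x":0,"y":0,"z":-8,"ax":0,"ay":0,"az":0.145},{"x":0,"y":0,"z":-8,"ax":0,"ay":0,"az":0.145},{"x":0,"y":0,"z":-8,"ax":0,"ay":0,"az":0.145},{"x":0,"y":0,"z":-8,"ax":0,"ay":0,"az":0.145},{"x":0,"y":0,"z":0,"ax":0,"ay":0,"az":0.145},{"x":0,"y":0,"z":0,"ax":0,"ay":0,"az":0.145}]'
python3 -c "
from h import *
to(437,-280.5,9.5,-1)"
```

```text
clock: 5.35
tool_pos: [484.4, -43.9, 88.4]
eef_rot: [3.141, -0.001, -0.023]
wrist_force: [0.8, -0.7, -1.5]
opening: 0.687
gripper_force: 43.6
clock 5.3 pos [484.4 -43.9  88.4] yaw -1.33 F [ 0.8 -0.7 -1.5]
tool x,y now (np.float64(-41.9), np.float64(237.6)) az -0.006 then x,y (np.float64(-43.3), np.float64(237.4)) z 78.9
```

```bash
python3 -m handwheel '[{"x":-7,"y":30,"z":0,"ax":0,"ay":0,"az":0},{"x":-7,"y":30,"z":0,"ax":0,"ay":0,"az":0},{"x":-7,"y":30,"z":0,"ax":0,"ay":0,"az":0},{"x":-7,"y":30,"z":0,"ax":0,"ay":0,"az":0},{"x":-7,"y":30,"z":0,"ax":0,"ay":0,"az":0},{"x":-7,"y":30,"z":0,"ax":0,"ay":0,"az":0},{"x":0,"y":30,"z":0,"ax":0,"ay":0,"az":0},{"x":0,"y":27.5,"z":0,"ax":0,"ay":0,"az":0},{"x":0,"y":0,"z":20,"ax":0,"ay":0,"az":0},{"x":0,"y":0,"z":20,"ax":0,"ay":0,"az":0},{"x":0,"y":0,"z":10,"ax":0,"ay":0,"az":0},{"x":0,"y":0,"z":0,"ax":0,"ay":0,"az":0}]'
python3 - <<'E'
from h import *
to(437,-280.5,9.5,-1)
d=optics.get_image("scene");t=optics.get_image("top")
a=cv2.resize(t["pixels"][150:260,290:390],None,fx=4,fy=4);b=cv2.resize(d["pixels"][140:250,280:380],None,fx=4,fy=4)
cv2.imwrite("pics/c4.png",np.hstack([a,b])[:,:,::-1])
E
```

```text
clock: 6.55
tool_pos: [437.8, -280.1, 36.8]
eef_rot: [-3.14, 0.001, -0.017]
wrist_force: [-0.1, 0.2, -0.5]
opening: 0.692
gripper_force: 43.6
clock 6.5 pos [ 437.8 -280.1   36.8] yaw -0.98 F [-0.1  0.2 -0.5]
tool x,y now (np.float64(-0.8), np.float64(0.4)) az 0.000 then x,y (np.float64(-0.8), np.float64(0.4)) z 27.3
```

View pics/c4.png

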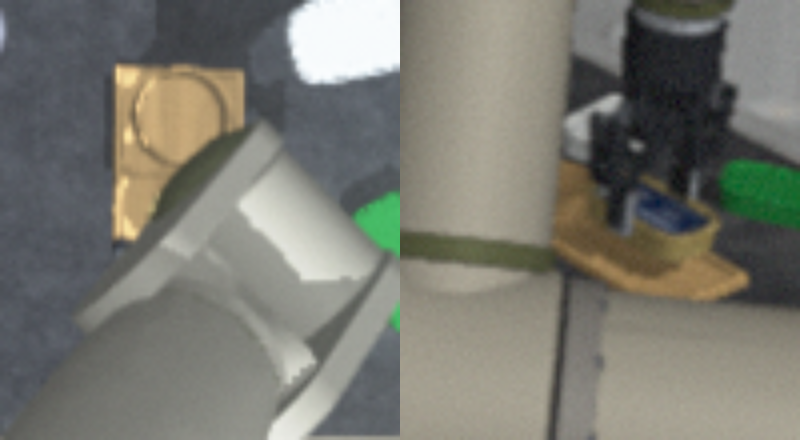

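The right-hand view shows the tin held flat over the bay at about (665,215), inside the lips. I'll lower it.

```bash
python3 -m handwheel '[{"x":-0.8,"y":0.4,"z":9,"ax":0,"ay":0,"az":0},{"x":0,"y":0,"z":7,"ax":0,"ay":0,"az":0},{"x":0,"y":0,"z":5,"ax":0,"ay":0,"az":0},{"x":0,"y":0,"z":3,"ax":0,"ay":0,"az":0},{"x":0,"y":0,"z":2,"ax":0,"ay":0,"az":0},{"x":0,"y":0,"z":1,"ax":0,"ay":0,"az":0},{"x":0,"y":0,"z":0,"ax":0,"ay":0,"az":0}]'
```

```text
clock: 7.35
tool_pos: [437.4, -281.0, 10.3]
eef_rot: [3.142, -0.0, -0.017]
wrist_force: [1.0, -0.2, -2.2]
opening: 0.69
gripper_force: 43.6
```

```bash
python3 -m handwheel '[{"x":0,"y":0,"z":1,"ax":0,"ay":0,"az":0},{"x":0,"y":0,"z":0,"ax":0,"ay":0,"az":0}]' && python3 -m handwheel '[{"x":0,"y":0,"z":0,"ax":0,"ay":0,"az":0},{"x":0,"y":0,"z":0,"ax":0,"ay":0,"az":0},{"x":0,"y":0,"z":0,"ax":0,"ay":0,"az":0},{"x":0,"y":0,"z":-5,"ax":0,"ay":0,"az":0},{"x":0,"y":0,"z":-15,"ax":0,"ay":0,"az":0},{"x":0,"y":0,"z":-30,"ax":0,"ay":0,"az":0},{"x":0,"y":0,"z":-40,"ax":0,"ay":0,"az":0},{"x":0,"y":0,"z":-40,"ax":0,"ay":0,"az":0},{"x":0,"y":0,"z":-40,"ax":0,"ay":0,"az":0},{"x":0,"y":0,"z":-20,"ax":0,"ay":0,"az":0}]' 0
python3 -c "
from h import *
to(500,0,200); to(612.5,159.5,30)"
```

```text
clock: 7.55
tool_pos: [437.4, -281.0, 9.3]
eef_rot: [3.142, -0.0, -0.017]
wrist_force: [-0.8, 0.9, -1.3]
opening: 0.688
gripper_force: 43.7
clock: 8.55
tool_pos: [437.9, -281.5, 203.3]
eef_rot: [3.138, -0.004, -0.017]
wrist_force: [0.3, 0.1, 0.1]
opening: 1.002
gripper_force: 0.0
clock 8.6 pos [ 437.9 -281.5  203.3] yaw -0.98 F [0.3 0.1 0.1]
tool x,y now (np.float64(57.3), np.float64(-282.5))  z 3.3
clock 8.6 pos [ 437.9 -281.5  203.3] yaw -0.98 F [0.3 0.1 0.1]
tool x,y now (np.float64(167.0), np.float64(-443.9))  z 173.3
```

```bash
python3 - <<'E'
from h import *
d=optics.get_image("top");e=optics.get_image("scene")
def blob(d,x0,y0,x1,y1,thr=120):
    i=d["pixels"][y0:y1,x0:x1].astype(int); m=(i.min(2)>thr); n,l,s,c=cv2.connectedComponentsWithStats(m.astype(np.uint8)); k=1+np.argmax(s[1:,4]); print(s[k],c[k]+[x0,y0]); ys,xs=np.nonzero(l==k); return np.c_[xs+x0,ys+y0]
a=blob(d,165,138,200,168); b=blob(e,172,185,205,232)
# model check: outline of shaker at candidate position vs masks' extents
for X in [(612,159),(613,161),(610,158),(611,161)]:
    t=np.linspace(0,6.28,40); P=np.concatenate([np.c_[X[0]+r*np.cos(t),X[1]+r*np.sin(t),0*t+z] for r,z in((22,2),(22,64),(17,80),(10,89))])
    for D,m in((d,a),(e,b)):
        p=proj(D,P); print(X,p.min(0).round(1),p.max(0).round(1),"mask",m.min(0),m.max(0))
crop(d,165,130,345,250,4.4,"pics/c5.png")
E
```

```text
[  9   6  16  17 196] [181.88265306 152.13265306]
[  9  11  13  29 283] [187.03533569 210.48056537]
(612, 159) [173.6 143.5] [192.2 162.3] mask [174 144] [189 160]
(612, 159) [179.9 194.9] [196.7 227.2] mask [181 196] [193 224]
(613, 161) [172.9 143.1] [191.5 162. ] mask [174 144] [189 160]
(613, 161) [179.1 194.9] [195.9 227.3] mask [181 196] [193 224]
(610, 158) [173.9 144.2] [192.5 163. ] mask [174 144] [189 160]
(610, 158) [180.5 195.1] [197.3 227.4] mask [181 196] [193 224]
(611, 161) [172.8 143.8] [191.5 162.6] mask [174 144] [189 160]
(611, 161) [179.4 195.2] [196.2 227.6] mask [181 196] [193 224]
```

View pics/c5.png

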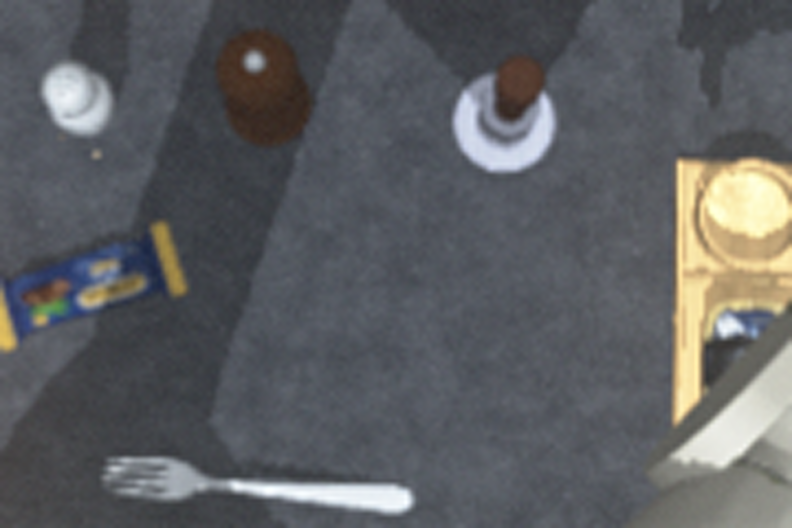

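The tin is lying in the bay (735,340). The shaker, mill and muddler are undisturbed at (78,97), (262,85) and (505,120). Next, the shaker.

```bash
python3 -m handwheel '[{"x":16.8,"y":-44.5,"z":0,"ax":0,"ay":0,"az":0},{"x":16.8,"y":-44.5,"z":0,"ax":0,"ay":0,"az":0},{"x":16.8,"y":-44.5,"z":0,"ax":0,"ay":0,"az":0},{"x":16.8,"y":-44.5,"z":0,"ax":0,"ay":0,"az":0},{"x":16.8,"y":-44.5,"z":0,"ax":0,"ay":0,"az":0},{"x":16.8,"y":-44.5,"z":0,"ax":0,"ay":0,"az":0},{"x":16.8,"y":-44.5,"z":0,"ax":0,"ay":0,"az":0},{"x":16.8,"y":-44.5,"z":0,"ax":0,"ay":0,"az":0},{"x":16.8,"y":-44.5,"z":0,"ax":0,"ay":0,"az":0},{"x":16.8,"y":-44.5,"z":0,"ax":0,"ay":0,"az":0},{"x":0,"y":0,"z":0,"ax":0,"ay":0,"az":0},{"x":0,"y":0,"z":0,"ax":0,"ay":0,"az":0}]'
python3 -c "
from h import *
to(613,160.5,30,0)"
```

```text
clock: 9.85
tool_pos: [612.5, 161.6, 197.8]
eef_rot: [3.141, 0.002, -0.016]
wrist_force: [1.0, -0.5, 0.2]
opening: 1.004
gripper_force: 0.0
clock 9.8 pos [612.5 161.6 197.8] yaw -0.9 F [ 1.  -0.5  0.2]
tool x,y now (np.float64(0.5), np.float64(1.1)) az -0.016 then x,y (np.float64(0.5), np.float64(1.1)) z 167.8
```

```bash
python3 -m handwheel '[{"x":0.5,"y":1.1,"z":25,"ax":0,"ay":0,"az":0},{"x":0,"y":0,"z":25,"ax":0,"ay":0,"az":0},{"x":0,"y":0,"z":25,"ax":0,"ay":0,"az":0},{"x":0,"y":0,"z":25,"ax":0,"ay":0,"az":0},{"x":0,"y":0,"z":20,"ax":0,"ay":0,"az":0},{"x":0,"y":0,"z":20,"ax":0,"ay":0,"az":0},{"x":0,"y":0,"z":15,"ax":0,"ay":0,"az":0},{"x":0,"y":0,"z":12,"ax":0,"ay":0,"az":0},{"x":0,"y":0,"z":0,"ax":0,"ay":0,"az":0}]' 0 40 && python3 -m handwheel '[{"x":0,"y":0,"z":0,"ax":0,"ay":0,"az":0},{"x":0,"y":0,"z":0,"ax":0,"ay":0,"az":0},{"x":0,"y":0,"z":0,"ax":0,"ay":0,"az":0},{"x":0,"y":0,"z":0,"ax":0,"ay":0,"az":0},{"x":0,"y":0,"z":0,"ax":0,"ay":0,"az":0},{"x":0,"y":0,"z":0,"ax":0,"ay":0,"az":0},{"x":0,"y":0,"z":0,"ax":0,"ay":0,"az":0},{"x":0,"y":0,"z":0,"ax":0,"ay":0,"az":0},{"x":0,"y":0,"z":0,"ax":0,"ay":0,"az":0}]' 255 35
```

```text
clock: 10.75
tool_pos: [612.6, 159.3, 30.8]
eef_rot: [3.141, 0.003, -0.018]
wrist_force: [0.1, 0.3, 0.8]
opening: 1.001
gripper_force: 0.0
clock: 11.65
tool_pos: [613.9, 160.0, 33.5]
eef_rot: [-3.142, -0.002, -0.017]
wrist_force: [-1.3, -1.0, 5.4]
opening: 0.449
gripper_force: 35.0
```

```bash
python3 -m handwheel '[{"x":0,"y":0,"z":-10,"ax":0,"ay":0,"az":0},{"x":0,"y":0,"z":-20,"ax":0,"ay":0,"az":0},{"x":0,"y":0,"z":-30,"ax":0,"ay":0,"az":0},{"x":0,"y":0,"z":-40,"ax":0,"ay":0,"az":0},{"x":0,"y":0,"z":0,"ax":0,"ay":0,"az":0}]'
python3 - <<'E'
from h import *
d=optics.get_image("scene"); crop(d,140,120,290,240,4.5,"pics/c6.png")
E
```

```text
clock: 12.15
tool_pos: [615.8, 160.3, 138.7]
eef_rot: [-3.141, -0.01, -0.017]
wrist_force: [0.1, -0.5, -0.9]
opening: 0.448
gripper_force: 35.1
```

View pics/c6.png

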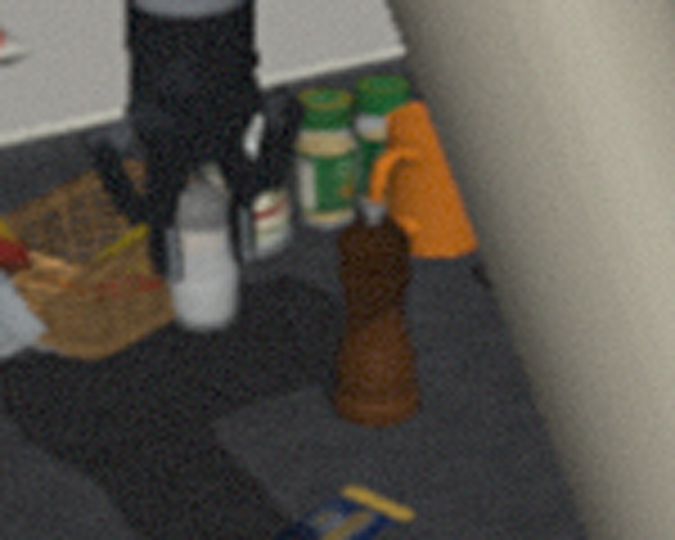

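The shaker is held upright (205,260), clear of the mill (375,330). I'll carry it round the front of the mill and sleeve.

```bash
python3 -m handwheel '[{"x":-40,"y":0,"z":0,"ax":0,"ay":0,"az":0},{"x":-40,"y":0,"z":0,"ax":0,"ay":0,"az":0},{"x":-40,"y":0,"z":0,"ax":0,"ay":0,"az":0},{"x":-20,"y":20,"z":0,"ax":0,"ay":0,"az":0},{"x":0,"y":40,"z":0,"ax":0,"ay":0,"az":0},{"x":0,"y":45,"z":0,"ax":0,"ay":0,"az":0},{"x":0,"y":45,"z":0,"ax":0,"ay":0,"az":0},{"x":0,"y":45,"z":0,"ax":0,"ay":0,"az":0},{"x":0,"y":45,"z":0,"ax":0,"ay":0,"az":0},{"x":0,"y":45,"z":0,"ax":0,"ay":0,"az":0},{"x":0,"y":45,"z":0,"ax":0,"ay":0,"az":0},{"x":0,"y":45,"z":0,"ax":0,"ay":0,"az":0}]' && python3 -m handwheel '[{"x":0,"y":40,"z":0,"ax":0,"ay":0,"az":0},{"x":30,"y":20,"z":0,"ax":0,"ay":0,"az":0},{"x":30,"y":5,"z":0,"ax":0,"ay":0,"az":0},{"x":5,"y":0,"z":0,"ax":0,"ay":0,"az":0},{"x":0,"y":0,"z":0,"ax":0,"ay":0,"az":0},{"x":0,"y":0,"z":0,"ax":0,"ay":0,"az":0}]'
python3 - <<'E'
from h import *
to(543,-280.5,38.5,-1)
d=optics.get_image("scene");t=optics.get_image("top")
a=cv2.resize(t["pixels"][140:250,290:390],None,fx=4,fy=4);b=cv2.resize(d["pixels"][100:210,270:370],None,fx=4,fy=4)
cv2.imwrite("pics/c7.png",np.hstack([a,b])[:,:,::-1])
# well rim: fit from this top view is left to the eye
E
```

```text
clock: 13.4
tool_pos: [466.1, -214.1, 131.5]
eef_rot: [-3.14, 0.001, -0.017]
wrist_force: [0.9, 0.7, -1.3]
opening: 0.445
gripper_force: 35.1
clock: 14.0
tool_pos: [530.0, -278.0, 131.7]
eef_rot: [-3.141, 0.002, -0.017]
wrist_force: [-0.9, 0.6, -1.3]
opening: 0.446
gripper_force: 35.1
clock 14.0 pos [ 530.  -278.   131.7] yaw -0.96 F [-0.9  0.6 -1.3]
tool x,y now (np.float64(13.0), np.float64(2.3)) az 0.001 then x,y (np.float64(13.0), np.float64(2.3)) z 93.2
```

View pics/c7.png

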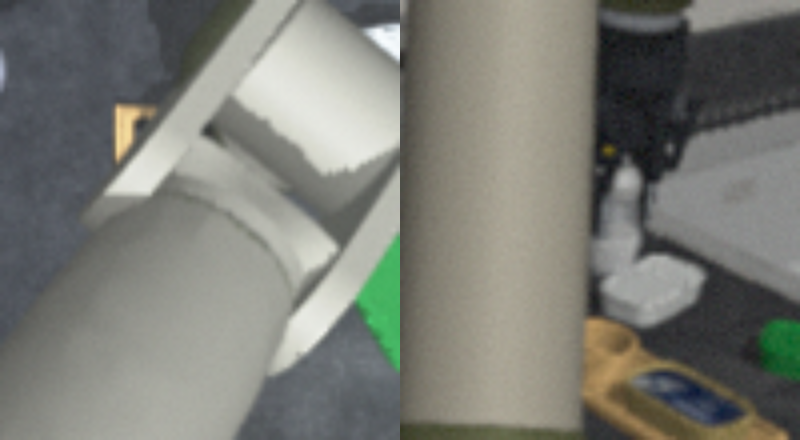

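The shaker (620,220) hangs in line with the gripper, short of the well at (605,340). I'll move 13 mm forward and lower.

```bash
python3 -m handwheel '[{"x":13,"y":2.3,"z":0,"ax":0,"ay":0,"az":0},{"x":0,"y":0,"z":20,"ax":0,"ay":0,"az":0},{"x":0,"y":0,"z":20,"ax":0,"ay":0,"az":0},{"x":0,"y":0,"z":15,"ax":0,"ay":0,"az":0},{"x":0,"y":0,"z":10,"ax":0,"ay":0,"az":0},{"x":0,"y":0,"z":8,"ax":0,"ay":0,"az":0},{"x":0,"y":0,"z":7,"ax":0,"ay":0,"az":0},{"x":0,"y":0,"z":5,"ax":0,"ay":0,"az":0},{"x":0,"y":0,"z":4,"ax":0,"ay":0,"az":0},{"x":0,"y":0,"z":0,"ax":0,"ay":0,"az":0}]'
python3 -c "
from h import *
to(543,-280.5,38.5,-1)"
```

```text
clock: 15.1
tool_pos: [543.7, -281.1, 43.0]
eef_rot: [-3.141, 0.0, -0.017]
wrist_force: [-0.2, -0.2, -1.7]
opening: 0.442
gripper_force: 35.1
clock 15.1 pos [ 543.7 -281.1   43. ] yaw -0.98 F [-0.2 -0.2 -1.7]
tool x,y now (np.float64(-0.8), np.float64(-0.6)) az 0.000 then x,y (np.float64(-0.8), np.float64(-0.6)) z 4.5
```

```bash
python3 -m handwheel '[{"x":0,"y":0,"z":1.5,"ax":0,"ay":0,"az":0},{"x":0,"y":0,"z":1.5,"ax":0,"ay":0,"az":0},{"x":0,"y":0,"z":1,"ax":0,"ay":0,"az":0},{"x":0,"y":0,"z":0,"ax":0,"ay":0,"az":0}]'
python3 -m handwheel '[{"x":0,"y":0,"z":1,"ax":0,"ay":0,"az":0},{"x":0,"y":0,"z":0,"ax":0,"ay":0,"az":0}]'
```

```text
clock: 15.5
tool_pos: [543.8, -281.2, 39.2]
eef_rot: [-3.142, 0.0, -0.017]
wrist_force: [0.4, 0.5, -1.9]
opening: 0.449
gripper_force: 35.1
clock: 15.7
tool_pos: [544.0, -281.3, 38.5]
eef_rot: [3.141, -0.0, -0.017]
wrist_force: [0.2, 0.1, -0.2]
opening: 0.451
gripper_force: 35.4
```

```bash
python3 -m handwheel '[{"x":0,"y":0,"z":0.7,"ax":0,"ay":0,"az":0},{"x":0,"y":0,"z":0,"ax":0,"ay":0,"az":0}]' && python3 -m handwheel '[{"x":0,"y":0,"z":0,"ax":0,"ay":0,"az":0},{"x":0,"y":0,"z":0,"ax":0,"ay":0,"az":0},{"x":0,"y":0,"z":0,"ax":0,"ay":0,"az":0},{"x":0,"y":0,"z":0,"ax":0,"ay":0,"az":0},{"x":0,"y":0,"z":0,"ax":0,"ay":0,"az":0},{"x":0,"y":0,"z":-15,"ax":0,"ay":0,"az":0},{"x":0,"y":0,"z":-30,"ax":0,"ay":0,"az":0},{"x":0,"y":0,"z":-40,"ax":0,"ay":0,"az":0},{"x":0,"y":0,"z":-40,"ax":0,"ay":0,"az":0},{"x":0,"y":0,"z":-40,"ax":0,"ay":0,"az":0},{"x":0,"y":0,"z":0,"ax":0,"ay":0,"az":0}]' 0
python3 -c "
from h import *
to(494.5,158,2,109.2)"
```

```text
clock: 15.9
tool_pos: [544.0, -281.3, 38.4]
eef_rot: [3.141, -0.0, -0.017]
wrist_force: [-1.7, 1.6, 6.0]
opening: 0.447
gripper_force: 36.2
clock: 17.0
tool_pos: [545.5, -282.4, 209.9]
eef_rot: [3.135, -0.009, -0.017]
wrist_force: [-0.4, -0.4, 0.5]
opening: 0.994
gripper_force: 0.0
clock 17.0 pos [ 545.5 -282.4  209.9] yaw -0.97 F [-0.4 -0.4  0.5]
tool x,y now (np.float64(-58.5), np.float64(-439.4)) az -1.923 then x,y (np.float64(432.6), np.float64(96.7)) z 207.9
```

```bash
python3 -m handwheel '[{"x":-6,"y":-44,"z":0,"ax":0,"ay":0,"az":0},{"x":-6,"y":-44,"z":0,"ax":0,"ay":0,"az":0},{"x":-6,"y":-44,"z":0,"ax":0,"ay":0,"az":0},{"x":-6,"y":-44,"z":0,"ax":0,"ay":0,"az":0},{"x":-6,"y":-44,"z":0,"ax":0,"ay":0,"az":0},{"x":-6,"y":-44,"z":0,"ax":0,"ay":0,"az":0},{"x":-6,"y":-44,"z":0,"ax":0,"ay":0,"az":0},{"x":-6,"y":-44,"z":0,"ax":0,"ay":0,"az":0},{"x":-6,"y":-44,"z":0,"ax":0,"ay":0,"az":0},{"x":-5,"y":-43,"z":0,"ax":0,"ay":0,"az":0},{"x":0,"y":0,"z":0,"ax":0,"ay":0,"az":0}]' && python3 -m handwheel '[{"x":0,"y":0,"z":10,"ax":0,"ay":0,"az":-0.148},{"x":0,"y":0,"z":10,"ax":0,"ay":0,"az":-0.148},{"x":0,"y":0,"z":10,"ax":0,"ay":0,"az":-0.148},{"x":0,"y":0,"z":10,"ax":0,"ay":0,"az":-0.148},{"x":0,"y":0,"z":10,"ax":0,"ay":0,"az":-0.148},{"x":0,"y":0,"z":10,"ax":0,"ay":0,"az":-0.148},{"x":0,"y":0,"z":10,"ax":0,"ay":0,"az":-0.148},{"x":0,"y":0,"z":10,"ax":0,"ay":0,"az":-0.148},{"x":0,"y":0,"z":10,"ax":0,"ay":0,"az":-0.148},{"x":0,"y":0,"z":10,"ax":0,"ay":0,"az":-0.148},{"x":0,"y":0,"z":10,"ax":0,"ay":0,"az":-0.148},{"x":0,"y":0,"z":10,"ax":0,"ay":0,"az":-0.148}]'&& python3 -m handwheel '[{"x":0,"y":0,"z":0,"ax":0,"ay":0,"az":-0.147},{"x":0,"y":0,"z":0,"ax":0,"ay":0,"az":0},{"x":0,"y":0,"z":0,"ax":0,"ay":0,"az":0}]'
python3 - <<'E'
from h import *
to(494.5,158,2,109.2)
t=optics.get_image("top");d=optics.get_image("scene")
a=cv2.resize(t["pixels"][130:250,290:390],None,fx=4,fy=4);b=cv2.resize(d["pixels"][150:270,150:250],None,fx=4,fy=4)
cv2.imwrite("pics/c8.png",np.hstack([a,b])[:,:,::-1])
E
```

```text
clock: 18.1
tool_pos: [491.2, 162.8, 203.1]
eef_rot: [-3.141, -0.0, -0.012]
wrist_force: [-0.5, 0.4, -0.1]
opening: 0.998
gripper_force: 0.0
clock: 19.3
tool_pos: [492.6, 158.2, 82.6]
eef_rot: [3.141, 0.0, 1.764]
wrist_force: [-0.1, -0.4, 0.5]
opening: 1.002
gripper_force: 0.0
clock: 19.6
tool_pos: [492.6, 158.4, 83.0]
eef_rot: [3.141, 0.0, 1.901]
wrist_force: [0.2, -0.2, 0.4]
opening: 1.0
gripper_force: 0.0
clock 19.6 pos [492.6 158.4  83. ] yaw 108.94 F [ 0.2 -0.2  0.4]
tool x,y now (np.float64(-1.0), np.float64(1.6)) az -0.004 then x,y (np.float64(-1.0), np.float64(1.6)) z 81.0
```

View pics/c8.png

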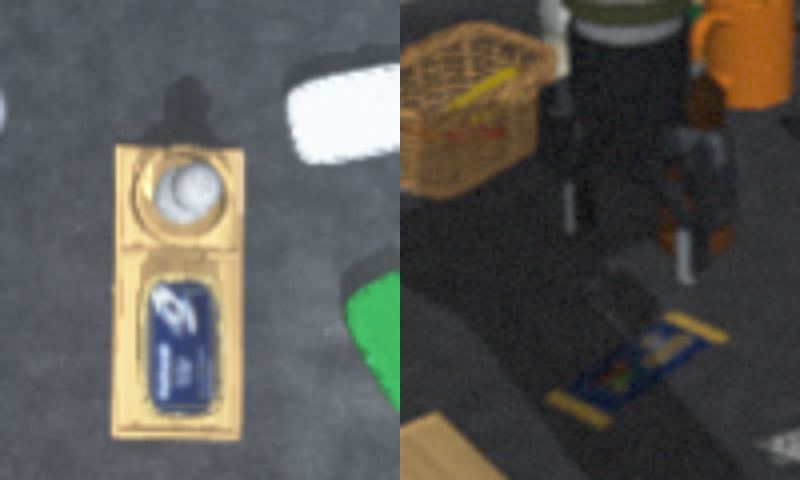

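The lunch kit is good: the tin is flat in its bay (180,345) and the shaker is upright in the well (190,190). In the right-hand view the open fingers at (570,210) and (685,255) are over the bar (640,370), so I'll descend.

```bash
python3 -m handwheel '[{"x":-1,"y":1.6,"z":20,"ax":0,"ay":0,"az":0},{"x":0,"y":0,"z":20,"ax":0,"ay":0,"az":0},{"x":0,"y":0,"z":20,"ax":0,"ay":0,"az":0},{"x":0,"y":0,"z":10,"ax":0,"ay":0,"az":0},{"x":0,"y":0,"z":6,"ax":0,"ay":0,"az":0},{"x":0,"y":0,"z":5,"ax":0,"ay":0,"az":0},{"x":0,"y":0,"z":0,"ax":0,"ay":0,"az":0}]' 0 40 && python3 -m handwheel '[{"x":0,"y":0,"z":0,"ax":0,"ay":0,"az":0},{"x":0,"y":0,"z":0,"ax":0,"ay":0,"az":0},{"x":0,"y":0,"z":0,"ax":0,"ay":0,"az":0},{"x":0,"y":0,"z":0,"ax":0,"ay":0,"az":0},{"x":0,"y":0,"z":0,"ax":0,"ay":0,"az":0},{"x":0,"y":0,"z":0,"ax":0,"ay":0,"az":0},{"x":0,"y":0,"z":0,"ax":0,"ay":0,"az":0},{"x":0,"y":0,"z":0,"ax":0,"ay":0,"az":0},{"x":0,"y":0,"z":0,"ax":0,"ay":0,"az":0}]' 255 40
```

```text
clock: 20.4
tool_pos: [494.3, 158.3, 1.6]
eef_rot: [3.142, 0.0, 1.905]
wrist_force: [0.1, -0.7, -0.2]
opening: 1.003
gripper_force: 0.0
clock: 21.3
tool_pos: [494.6, 158.4, 2.5]
eef_rot: [3.141, 0.0, 1.906]
wrist_force: [-2.9, -1.4, 8.2]
opening: 0.544
gripper_force: 39.8
```

```bash
python3 -m handwheel '[{"x":0,"y":0,"z":-10,"ax":0,"ay":0,"az":0},{"x":0,"y":0,"z":-20,"ax":0,"ay":0,"az":0},{"x":0,"y":0,"z":-12,"ax":0,"ay":0,"az":-0.146},{"x":0,"y":0,"z":-12,"ax":0,"ay":0,"az":-0.146},{"x":0,"y":0,"z":-12,"ax":0,"ay":0,"az":-0.146},{"x":0,"y":0,"z":-12,"ax":0,"ay":0,"az":-0.146},{"x":0,"y":0,"z":-12,"ax":0,"ay":0,"az":-0.146},{"x":0,"y":0,"z":-12,"ax":0,"ay":0,"az":-0.146},{"x":0,"y":0,"z":0,"ax":0,"ay":0,"az":-0.146},{"x":0,"y":0,"z":0,"ax":0,"ay":0,"az":-0.146},{"x":0,"y":0,"z":0,"ax":0,"ay":0,"az":-0.151e0},{"x":0,"y":0,"z":0,"ax":0,"ay":0,"az":0}]' || python3 -m handwheel '[{"x":0,"y":0,"z":-10,"ax":0,"ay":0,"az":0},{"x":0,"y":0,"z":-20,"ax":0,"ay":0,"az":0},{"x":0,"y":0,"z":-12,"ax":0,"ay":0,"az":-0.146},{"x":0,"y":0,"z":-12,"ax":0,"ay":0,"az":-0.146},{"x":0,"y":0,"z":-12,"ax":0,"ay":0,"az":-0.146},{"x":0,"y":0,"z":-12,"ax":0,"ay":0,"az":-0.146},{"x":0,"y":0,"z":-12,"ax":0,"ay":0,"az":-0.146},{"x":0,"y":0,"z":-12,"ax":0,"ay":0,"az":-0.146},{"x":0,"y":0,"z":0,"ax":0,"ay":0,"az":-0.146},{"x":0,"y":0,"z":0,"ax":0,"ay":0,"az":-0.146},{"x":0,"y":0,"z":0,"ax":0,"ay":0,"az":-0.148},{"x":0,"y":0,"z":0,"ax":0,"ay":0,"az":0}]'
python3 - <<'E'
from h import *
to(434.4,324.2,8,184.8)
# refine the tray
d=optics.get_image("top"); cv2.imwrite("pics/c9.png",cv2.resize(d["pixels"][160:260,80:220,::-1],None,fx=5,fy=5,interpolation=cv2.INTER_CUBIC))
E
```

```text
clock: 22.5
tool_pos: [494.3, 158.3, 104.2]
eef_rot: [3.142, 0.001, -3.06]
wrist_force: [0.2, -0.7, -0.7]
opening: 0.545
gripper_force: 40.9
clock 22.5 pos [494.3 158.3 104.2] yaw -175.33 F [ 0.2 -0.7 -0.7]
tool x,y now (np.float64(46.2), np.float64(170.2)) az -6.286 then x,y (np.float64(45.8), np.float64(170.3)) z 96.2refused, turn out of range in row 11
```

View pics/c9.png

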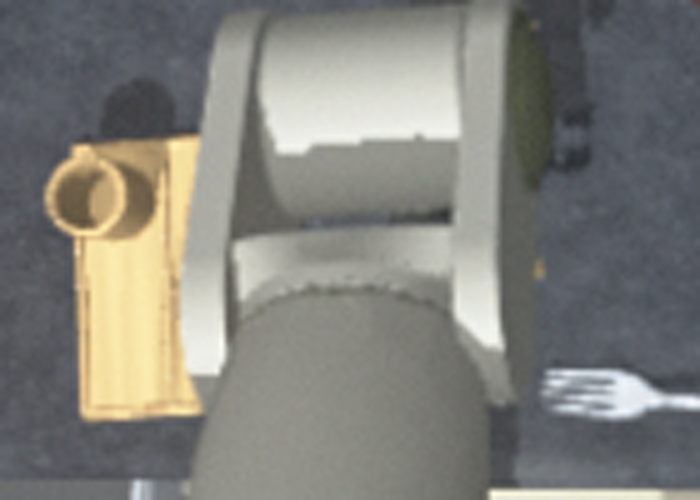

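The tube rim is centred near crop (86,194), with the divider at x≈165. The bar is held under the wrist, so I'll move it over the bay.

```bash
python3 -m handwheel '[{"x":9.2,"y":34,"z":0,"ax":0,"ay":0,"az":0},{"x":9.2,"y":34,"z":0,"ax":0,"ay":0,"az":0},{"x":9.2,"y":34,"z":0,"ax":0,"ay":0,"az":0},{"x":9.2,"y":34,"z":0,"ax":0,"ay":0,"az":0},{"x":9.2,"y":34,"z":0,"ax":0,"ay":0,"az":0},{"x":0,"y":0,"z":20,"ax":0,"ay":0,"az":0},{"x":0,"y":0,"z":20,"ax":0,"ay":0,"az":0},{"x":0,"y":0,"z":15,"ax":0,"ay":0,"az":0},{"x":0,"y":0,"z":10,"ax":0,"ay":0,"az":0},{"x":0,"y":0,"z":0,"ax":0,"ay":0,"az":0},{"x":0,"y":0,"z":0,"ax":0,"ay":0,"az":0}]'
python3 - <<'E'
from h import *
to(434.4,324.2,8,184.8)
d=optics.get_image("scene");crop(d,90,210,230,320,5,"pics/c10.png")
E
```

```text
clock: 23.65
tool_pos: [435.1, 324.2, 39.2]
eef_rot: [3.141, 0.001, -3.063]
wrist_force: [0.8, 0.6, -1.0]
opening: 0.543
gripper_force: 40.9
clock 23.6 pos [435.1 324.2  39.2] yaw -175.48 F [ 0.8  0.6 -1. ]
tool x,y now (np.float64(0.7), np.float64(0.1)) az -6.288 then x,y (np.float64(0.7), np.float64(0.1)) z 31.2
```

View pics/c10.png

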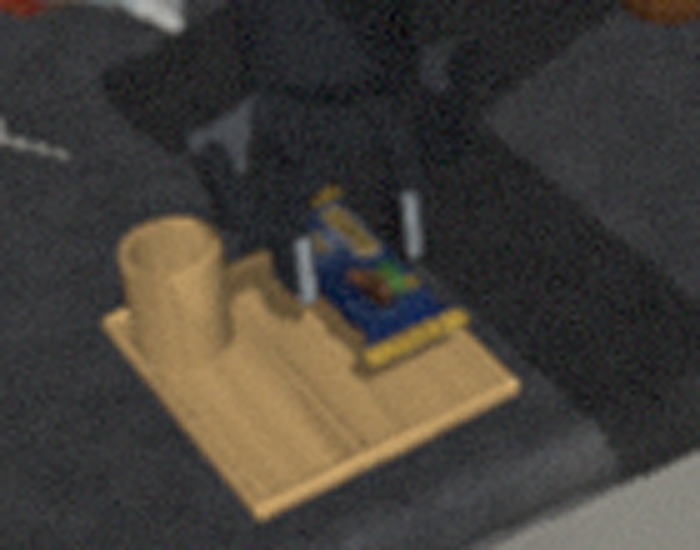

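The bar is held level over the bay, its near end at (365–468, 318–362). A quick numeric check of where it sits relative to the tray.

```bash
python3 - <<'E'
from h import *
e=optics.get_image("scene"); f=lambda L:[[90+u/5-.4,210+v/5-.4] for u,v in L]
# bar near-end lower corners (z~37), tray near corners (z 8), left corner
print(plane(e,f([(367,362),(468,322)]),39).round(1))
T=plane(e,f([(262,512),(518,382),(106,318)]),7); print(T.round(1))
c=np.radians(4.8);R=np.array([[np.cos(c),-np.sin(c)],[np.sin(c),np.cos(c)]])
for C in [(432.2,350.3)]:
    print((plane(e,f([(367,362),(468,322)]),39)-C)@R, (T-C)@R)
d=optics.get_image("scene"); 
print("tube rim scene",plane(e,f([(170,245)]),60).round(1),"top",plane(optics.get_image("top"),[[96.8,198.4]],60).round(1))
E
```

```text
[[377.9 344.4]
 [377.9 294.3]]
[[349.1 410.2]
 [362.5 278.9]
 [510.4 423.8]]
[[-54.61267446  -1.37619268]
 [-58.76636269 -51.2396853 ]] [[-77.8434257   66.6557669 ]
 [-75.39568676 -65.29351657]
 [ 84.04238744  66.72909716]]
tube rim scene [[478.6 395.4]] top [[475.8 396.1]]
```

```bash
python3 -m handwheel '[{"x":5,"y":0,"z":5,"ax":0,"ay":0,"az":0},{"x":0,"y":0,"z":9,"ax":0,"ay":0,"az":0},{"x":0,"y":0,"z":7,"ax":0,"ay":0,"az":0},{"x":0,"y":0,"z":5,"ax":0,"ay":0,"az":0},{"x":0,"y":0,"z":3,"ax":0,"ay":0,"az":0},{"x":0,"y":0,"z":1.5,"ax":0,"ay":0,"az":0},{"x":0,"y":0,"z":0,"ax":0,"ay":0,"az":0}]'
```

```text
clock: 24.55
tool_pos: [429.9, 323.7, 8.0]
eef_rot: [-3.142, 0.0, -3.061]
wrist_force: [-0.0, 0.4, 0.5]
opening: 0.54
gripper_force: 40.9
```

```bash
python3 -m handwheel '[{"x":0,"y":0,"z":0.7,"ax":0,"ay":0,"az":0},{"x":0,"y":0,"z":0,"ax":0,"ay":0,"az":0}]' && python3 -m handwheel '[{"x":0,"y":0,"z":0,"ax":0,"ay":0,"az":0},{"x":0,"y":0,"z":0,"ax":0,"ay":0,"az":0},{"x":0,"y":0,"z":0,"ax":0,"ay":0,"az":0},{"x":0,"y":0,"z":0,"ax":0,"ay":0,"az":0},{"x":0,"y":0,"z":-10,"ax":0,"ay":0,"az":0},{"x":0,"y":0,"z":-30,"ax":0,"ay":0,"az":0},{"x":0,"y":0,"z":-45,"ax":0,"ay":0,"az":0},{"x":0,"y":0,"z":-45,"ax":0,"ay":0,"az":0},{"x":0,"y":0,"z":-45,"ax":0,"ay":0,"az":0},{"x":0,"y":0,"z":-45,"ax":0,"ay":0,"az":0},{"x":0,"y":0,"z":-30,"ax":0,"ay":0,"az":0}]' 0
python3 -c "
from h import *
to(608,-120.3,119,90)"
```

```text
clock: 24.75
tool_pos: [430.0, 323.8, 7.7]
eef_rot: [3.141, 0.001, -3.061]
wrist_force: [0.8, -0.6, 0.5]
opening: 0.548
gripper_force: 41.1
clock: 25.85
tool_pos: [429.9, 323.8, 261.7]
eef_rot: [3.14, 0.004, -3.061]
wrist_force: [-0.0, 0.4, -0.5]
opening: 0.998
gripper_force: 0.0
clock 25.9 pos [429.9 323.8 261.7] yaw -175.4 F [-0.   0.4 -0.5]
tool x,y now (np.float64(-141.9), np.float64(-456.9)) az -4.632 then x,y (np.float64(-444.1), np.float64(178.1)) z 142.7
```

```bash
python3 -m handwheel '[{"x":-13,"y":-41.5,"z":0,"ax":0,"ay":0,"az":0},{"x":-13,"y":-41.5,"z":0,"ax":0,"ay":0,"az":0},{"x":-13,"y":-41.5,"z":0,"ax":0,"ay":0,"az":0},{"x":-13,"y":-41.5,"z":0,"ax":0,"ay":0,"az":0},{"x":-13,"y":-41.5,"z":0,"ax":0,"ay":0,"az":0},{"x":-13,"y":-41.5,"z":0,"ax":0,"ay":0,"az":0},{"x":-13,"y":-41.5,"z":0,"ax":0,"ay":0,"az":0},{"x":-13,"y":-41.5,"z":0,"ax":0,"ay":0,"az":0},{"x":-13,"y":-41.5,"z":0,"ax":0,"ay":0,"az":0},{"x":-13,"y":-41.5,"z":0,"ax":0,"ay":0,"az":0},{"x":-12,"y":-42,"z":0,"ax":0,"ay":0,"az":0},{"x":0,"y":0,"z":0,"ax":0,"ay":0,"az":0}]'
python3 - <<'E'
from h import *
to(608,-120.3,119)
d=optics.get_image("top");e=optics.get_image("scene")
print("base",plane(d,[[278.9,157.3]],6))
a=cv2.resize(d["pixels"][165:255,85:165],None,fx=5,fy=5);b=cv2.resize(e["pixels"][130:220,225:305],None,fx=5,fy=5)
cv2.imwrite("pics/c11.png",np.hstack([a,b])[:,:,::-1])
E
```

```text
clock: 27.05
tool_pos: [608.3, -125.1, 257.0]
eef_rot: [-3.141, -0.0, -3.066]
wrist_force: [-0.8, 0.8, -1.0]
opening: 0.999
gripper_force: 0.0
clock 27.1 pos [ 608.3 -125.1  257. ] yaw -175.68 F [-0.8  0.8 -1. ]
tool x,y now (np.float64(-0.0), np.float64(4.8))  z 138.0
base [[ 607.45697285 -119.22449087]]
```

View pics/c11.png

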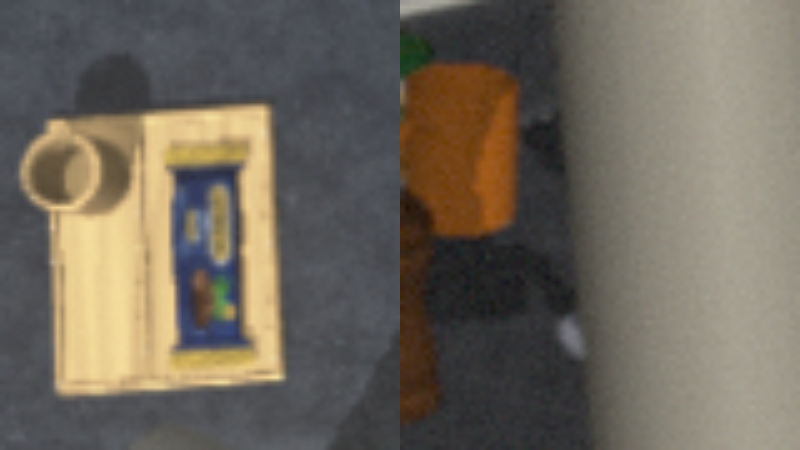

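The bar lies flat in the bay (208,250), clear of the divider and lips, and the tube rim is at (61,173). The muddler is hidden behind the arm in the scene view. I'll descend on the knob.

```bash
python3 -m handwheel '[{"x":0,"y":-0.2,"z":0,"ax":0,"ay":0,"az":0},{"x":0,"y":-4.2,"z":20,"ax":0,"ay":0,"az":0},{"x":0,"y":0,"z":20,"ax":0,"ay":0,"az":0},{"x":0,"y":0,"z":20,"ax":0,"ay":0,"az":0},{"x":0,"y":0,"z":0,"ax":0,"ay":0,"az":0}]' 0 30
python3 -c "
from h import *
to(607.8,-120,119)"
```

```text
clock: 27.65
tool_pos: [607.2, -123.2, 195.4]
eef_rot: [3.139, -0.004, -3.06]
wrist_force: [-0.6, 0.9, 0.0]
opening: 0.998
gripper_force: 0.0
clock 27.6 pos [ 607.2 -123.2  195.4] yaw -175.31 F [-0.6  0.9  0. ]
tool x,y now (np.float64(-0.9), np.float64(3.1))  z 76.4
```

```bash
python3 -m handwheel '[{"x":0,"y":3,"z":20,"ax":0,"ay":0,"az":0},{"x":0,"y":0,"z":20,"ax":0,"ay":0,"az":0},{"x":0,"y":0,"z":0,"ax":0,"ay":0,"az":0},{"x":0,"y":0,"z":0,"ax":0,"ay":0,"az":0}]'
python3 -c "
from h import *
to(607.8,-120,119)"
```

```text
clock: 28.05
tool_pos: [608.5, -121.5, 159.0]
eef_rot: [-3.141, 0.001, -3.061]
wrist_force: [-0.1, -0.1, 0.9]
opening: 1.001
gripper_force: 0.0
clock 28.1 pos [ 608.5 -121.5  159. ] yaw -175.36 F [-0.1 -0.1  0.9]
tool x,y now (np.float64(0.6), np.float64(1.6))  z 40.0
```

```bash
python3 -m handwheel '[{"x":0.6,"y":1.6,"z":15,"ax":0,"ay":0,"az":0},{"x":0,"y":0,"z":15,"ax":0,"ay":0,"az":0},{"x":0,"y":0,"z":10,"ax":0,"ay":0,"az":0},{"x":0,"y":0,"z":0,"ax":0,"ay":0,"az":0},{"x":0,"y":0,"z":0,"ax":0,"ay":0,"az":0}]'
python3 -c "
from h import *
to(607.8,-120,119)"
```

```text
clock: 28.55
tool_pos: [607.8, -120.5, 118.5]
eef_rot: [-3.141, 0.001, -3.061]
wrist_force: [0.7, 0.3, 0.3]
opening: 0.998
gripper_force: 0.0
clock 28.6 pos [ 607.8 -120.5  118.5] yaw -175.4 F [0.7 0.3 0.3]
tool x,y now (np.float64(-0.0), np.float64(0.5))  z -0.5
```

```bash
python3 -m handwheel '[{"x":0,"y":0,"z":0,"ax":0,"ay":0,"az":0},{"x":0,"y":0,"z":0,"ax":0,"ay":0,"az":0},{"x":0,"y":0,"z":0,"ax":0,"ay":0,"az":0},{"x":0,"y":0,"z":0,"ax":0,"ay":0,"az":0},{"x":0,"y":0,"z":0,"ax":0,"ay":0,"az":0},{"x":0,"y":0,"z":0,"ax":0,"ay":0,"az":0},{"x":0,"y":0,"z":0,"ax":0,"ay":0,"az":0},{"x":0,"y":0,"z":0,"ax":0,"ay":0,"az":0},{"x":0,"y":0,"z":0,"ax":0,"ay":0,"az":0},{"x":0,"y":0,"z":0,"ax":0,"ay":0,"az":0},{"x":0,"y":0,"z":0,"ax":0,"ay":0,"az":0}]' 255 30
python3 -c "
from h import *
to(607.8,-120,119)"
```

```text
clock: 29.65
tool_pos: [607.5, -120.4, 117.7]
eef_rot: [-3.141, 0.001, -3.061]
wrist_force: [-0.6, 0.4, 4.8]
opening: 0.34
gripper_force: 30.0
clock 29.6 pos [ 607.5 -120.4  117.7] yaw -175.41 F [-0.6  0.4  4.8]
tool x,y now (np.float64(-0.3), np.float64(0.4))  z -1.3
```

```bash
python3 -m handwheel '[{"x":0,"y":0,"z":-3,"ax":0,"ay":0,"az":0},{"x":0,"y":0,"z":-5,"ax":0,"ay":0,"az":0},{"x":0,"y":0,"z":-6,"ax":0,"ay":0,"az":0},{"x":0,"y":0,"z":-6,"ax":0,"ay":0,"az":0},{"x":0,"y":0,"z":-6,"ax":0,"ay":0,"az":0},{"x":0,"y":0,"z":0,"ax":0,"ay":0,"az":0}]'
python3 -m handwheel '[{"x":0,"y":0,"z":-6,"ax":0,"ay":0,"az":0},{"x":0,"y":0,"z":-6,"ax":0,"ay":0,"az":0},{"x":0,"y":0,"z":-6,"ax":0,"ay":0,"az":0},{"x":0,"y":0,"z":-6,"ax":0,"ay":0,"az":0},{"x":0,"y":0,"z":-6,"ax":0,"ay":0,"az":0},{"x":0,"y":0,"z":-6,"ax":0,"ay":0,"az":0},{"x":0,"y":0,"z":-6,"ax":0,"ay":0,"az":0},{"x":0,"y":0,"z":-10,"ax":0,"ay":0,"az":0},{"x":0,"y":0,"z":-10,"ax":0,"ay":0,"az":0},{"x":0,"y":0,"z":-10,"ax":0,"ay":0,"az":0},{"x":0,"y":0,"z":-10,"ax":0,"ay":0,"az":0},{"x":0,"y":0,"z":0,"ax":0,"ay":0,"az":0}]'
python3 -c "
from h import *
to(476,395,119)"
```

```text
clock: 30.25
tool_pos: [607.7, -120.4, 144.5]
eef_rot: [-3.141, 0.001, -3.061]
wrist_force: [-0.8, 0.2, -0.4]
opening: 0.339
gripper_force: 29.7
clock: 31.45
tool_pos: [607.9, -120.5, 227.2]
eef_rot: [-3.14, 0.003, -3.061]
wrist_force: [-0.4, 0.7, -1.1]
opening: 0.338
gripper_force: 29.8
clock 31.4 pos [ 607.9 -120.5  227.2] yaw -175.4 F [-0.4  0.7 -1.1]
tool x,y now (np.float64(90.1), np.float64(524.4))  z 108.2
```

```bash
python3 -m handwheel '[{"x":15,"y":0,"z":0,"ax":0,"ay":0,"az":0},{"x":30,"y":5,"z":0,"ax":0,"ay":0,"az":0},{"x":25,"y":15,"z":0,"ax":0,"ay":0,"az":0},{"x":15,"y":25,"z":0,"ax":0,"ay":0,"az":0},{"x":5,"y":35,"z":0,"ax":0,"ay":0,"az":0},{"x":0,"y":40,"z":0,"ax":0,"ay":0,"az":0},{"x":0,"y":40,"z":0,"ax":0,"ay":0,"az":0},{"x":0,"y":40,"z":0,"ax":0,"ay":0,"az":0},{"x":0,"y":40,"z":0,"ax":0,"ay":0,"az":0},{"x":0,"y":40,"z":0,"ax":0,"ay":0,"az":0},{"x":0,"y":40,"z":0,"ax":0,"ay":0,"az":0},{"x":0,"y":40,"z":0,"ax":0,"ay":0,"az":0}]' && python3 -m handwheel '[{"x":0,"y":40,"z":0,"ax":0,"ay":0,"az":0},{"x":0,"y":40,"z":0,"ax":0,"ay":0,"az":0},{"x":0,"y":35,"z":0,"ax":0,"ay":0,"az":0},{"x":0,"y":25,"z":0,"ax":0,"ay":0,"az":0},{"x":0,"y":15,"z":0,"ax":0,"ay":0,"az":0},{"x":0,"y":5,"z":0,"ax":0,"ay":0,"az":0},{"x":0,"y":0,"z":0,"ax":0,"ay":0,"az":0},{"x":0,"y":0,"z":0,"ax":0,"ay":0,"az":0},{"x":0,"y":0,"z":0,"ax":0,"ay":0,"az":0}]'
python3 - <<'E'
from h import *
to(476,395,119)
e=optics.get_image("scene");crop(e,80,150,200,270,5,"pics/c12.png")
E
```

```text
clock: 32.65
tool_pos: [488.3, 232.9, 225.2]
eef_rot: [-3.142, -0.0, -3.061]
wrist_force: [0.9, -0.1, -0.3]
opening: 0.338
gripper_force: 29.8
clock: 33.55
tool_pos: [476.3, 389.9, 225.6]
eef_rot: [-3.141, 0.0, -3.063]
wrist_force: [-0.6, 0.4, -1.5]
opening: 0.336
gripper_force: 29.8
clock 33.5 pos [476.3 389.9 225.6] yaw -175.47 F [-0.6  0.4 -1.5]
tool x,y now (np.float64(-0.1), np.float64(5.2))  z 106.6
```

View pics/c12.png

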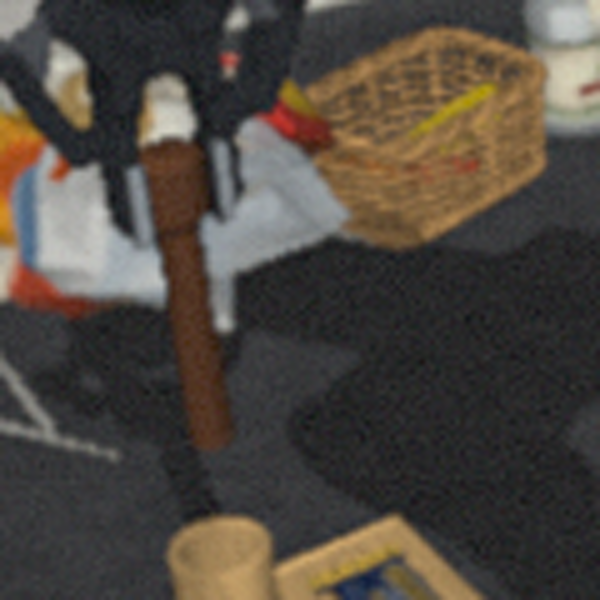

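The muddler is held knob up, foot at about (213,440), with the tube rim at (220,550). I'll check whether it is tilted and where the foot is.

```bash
python3 - <<'E'
from h import *
e=optics.get_image("scene");s=bot.state();p=s["tool_pos"];print(p)
i=(proj(e,[[p[0],p[1],z] for z in(116,126,226,250,263)])-[80,150])*5+2; print(i.round(0))
f=lambda u,v:[[80+u/5-.4,150+v/5-.4]]
C,v=ray(e,f(213,442)); v=v[0]
# foot on vertical plane through tool x or tool y, at height 116
print("foot@z116",plane(e,f(213,437),116),"rim scene",plane(e,f(220,550),60),"top rim",plane(optics.get_image("top"),[[96.8,199.2]],60))
E
```

```text
[476.24000171 390.12181817 225.58552576]
[[216. 444.]
 [213. 426.]
 [181. 230.]
 [173. 179.]
 [169. 151.]]
foot@z116 [[482.42116051 389.21225832]] rim scene [[474.98677712 396.70281025]] top rim [[473.59033561 395.94718674]]
```

The muddler is vertical and in line with the TCP (predicted foot (216,444), seen at about (213,440)). The tube is at about (475,396), so I'll centre over it and lower.

```bash
python3 -m handwheel '[{"x":0.8,"y":3,"z":0,"ax":0,"ay":0,"az":0},{"x":0,"y":2.7,"z":10,"ax":0,"ay":0,"az":0},{"x":0,"y":0,"z":15,"ax":0,"ay":0,"az":0},{"x":0,"y":0,"z":15,"ax":0,"ay":0,"az":0},{"x":0,"y":0,"z":5,"ax":0,"ay":0,"az":0},{"x":0,"y":0,"z":0,"ax":0,"ay":0,"az":0}]'
python3 - <<'E'
from h import *
to(475,395.8,114.7)
e=optics.get_image("scene");crop(e,80,190,180,290,5,"pics/c13.png")
E
```

```text
clock: 34.3
tool_pos: [474.4, 396.4, 179.4]
eef_rot: [-3.141, -0.002, -3.061]
wrist_force: [1.0, 0.6, -0.8]
opening: 0.342
gripper_force: 29.8
clock 34.3 pos [474.4 396.4 179.4] yaw -175.4 F [ 1.   0.6 -0.8]
tool x,y now (np.float64(-0.6), np.float64(-0.6))  z 64.7
```

View pics/c13.png

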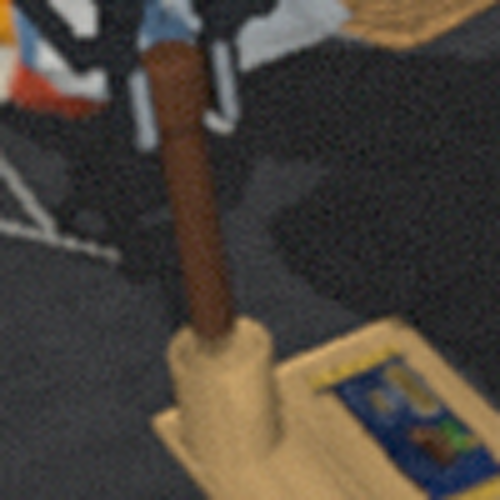

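The foot (213,330) is just above the rim (221,345), lining up within about 2 mm. I'll lower it in.

```bash
python3 -m handwheel '[{"x":0,"y":-1,"z":5,"ax":0,"ay":0,"az":0},{"x":0,"y":0,"z":10,"ax":0,"ay":0,"az":0},{"x":0,"y":0,"z":10,"ax":0,"ay":0,"az":0},{"x":0,"y":0,"z":10,"ax":0,"ay":0,"az":0},{"x":0,"y":0,"z":10,"ax":0,"ay":0,"az":0},{"x":0,"y":0,"z":8,"ax":0,"ay":0,"az":0},{"x":0,"y":0,"z":6,"ax":0,"ay":0,"az":0},{"x":0,"y":0,"z":2,"ax":0,"ay":0,"az":0},{"x":0,"y":0,"z":0,"ax":0,"ay":0,"az":0}]'
```

```text
clock: 35.25
tool_pos: [474.8, 395.4, 119.3]
eef_rot: [-3.142, -0.0, -3.061]
wrist_force: [0.2, -1.0, 0.2]
opening: 0.337
gripper_force: 29.8
```

```bash
python3 -m handwheel '[{"x":0,"y":0,"z":1.5,"ax":0,"ay":0,"az":0},{"x":0,"y":0,"z":1,"ax":0,"ay":0,"az":0},{"x":0,"y":0,"z":0,"ax":0,"ay":0,"az":0}]'
```

```text
clock: 35.55
tool_pos: [474.8, 395.4, 117.0]
eef_rot: [3.142, 0.0, -3.061]
wrist_force: [0.4, 0.5, -1.5]
opening: 0.338
gripper_force: 29.8
```

```bash
python3 -m handwheel '[{"x":0,"y":0,"z":1,"ax":0,"ay":0,"az":0},{"x":0,"y":0,"z":1,"ax":0,"ay":0,"az":0},{"x":0,"y":0,"z":0,"ax":0,"ay":0,"az":0}]'; python3 -m handwheel '[{"x":0,"y":0,"z":0.7,"ax":0,"ay":0,"az":0},{"x":0,"y":0,"z":0,"ax":0,"ay":0,"az":0}]'
```

```text
clock: 35.85
tool_pos: [474.8, 395.4, 114.8]
eef_rot: [-3.142, -0.0, -3.061]
wrist_force: [0.0, -0.4, -1.4]
opening: 0.335
gripper_force: 29.8
clock: 36.05
tool_pos: [475.1, 395.5, 114.8]
eef_rot: [3.141, 0.001, -3.061]
wrist_force: [0.1, -0.7, 4.3]
opening: 0.34
gripper_force: 30.2
```

```bash
python3 -m handwheel '[{"x":0,"y":0,"z":0,"ax":0,"ay":0,"az":0},{"x":0,"y":0,"z":0,"ax":0,"ay":0,"az":0},{"x":0,"y":0,"z":0,"ax":0,"ay":0,"az":0},{"x":0,"y":0,"z":0,"ax":0,"ay":0,"az":0},{"x":0,"y":0,"z":0,"ax":0,"ay":0,"az":0},{"x":0,"y":0,"z":-10,"ax":0,"ay":0,"az":0},{"x":0,"y":0,"z":-25,"ax":0,"ay":0,"az":0},{"x":0,"y":0,"z":-40,"ax":0,"ay":0,"az":0},{"x":0,"y":0,"z":-40,"ax":0,"ay":0,"az":0},{"x":0,"y":-40,"z":0,"ax":0,"ay":0,"az":0},{"x":0,"y":-45,"z":0,"ax":0,"ay":0,"az":0},{"x":0,"y":-45,"z":0,"ax":0,"ay":0,"az":0}]' 0 && python3 -m handwheel '[{"x":0,"y":-45,"z":0,"ax":0,"ay":0,"az":0},{"x":0,"y":-45,"z":0,"ax":0,"ay":0,"az":0},{"x":0,"y":-45,"z":0,"ax":0,"ay":0,"az":0},{"x":0,"y":0,"z":0,"ax":0,"ay":0,"az":0},{"x":0,"y":0,"z":0,"ax":0,"ay":0,"az":0},{"x":0,"y":0,"z":0,"ax":0,"ay":0,"az":0}]'
python3 - <<'E'
from h import *
d=optics.get_image("top");e=optics.get_image("scene")
a=cv2.resize(d["pixels"][130:250,80:360],(790,339));b=cv2.resize(e["pixels"][170:320,90:210],(200,250))
v=np.zeros((589,790,3),np.uint8);v[:339]=a;v[339:,:200]=b;v[339:,210:726]=cv2.resize(e["pixels"][120:245,110:368],(516,250))
cv2.imwrite("pics/c14.png",v[:,:,::-1])
E
```

```text
clock: 37.25
tool_pos: [485.0, 264.6, 230.2]
eef_rot: [3.141, 0.001, -3.06]
wrist_force: [0.9, -0.1, 0.9]
opening: 1.001
gripper_force: 0.0
clock: 37.85
tool_pos: [496.0, 132.1, 229.6]
eef_rot: [3.141, 0.001, -3.061]
wrist_force: [-0.1, 0.9, -0.5]
opening: 1.001
gripper_force: 0.0
```

View pics/c14.png

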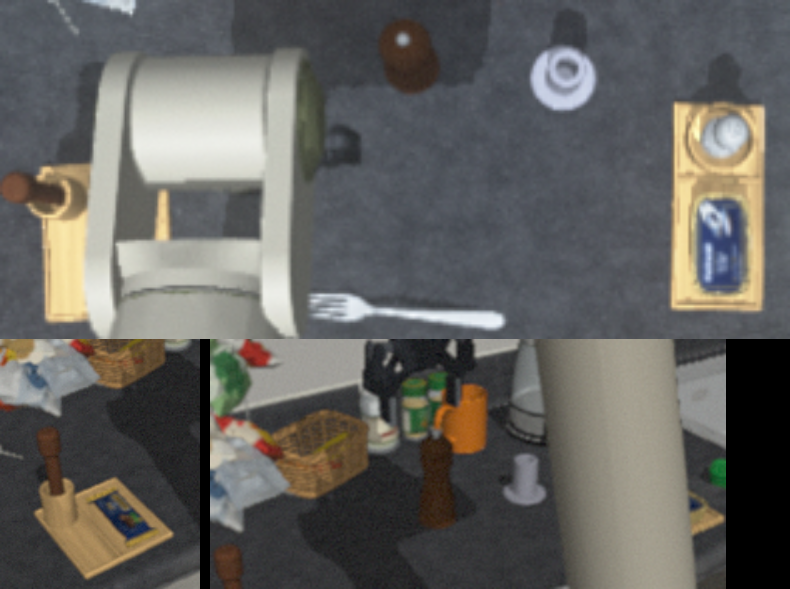

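The last view shows everything in place: the muddler stands knob up in the tube (52,470), the bar is flat in its bay (122,515), and the tin (720,245) and shaker (722,133) are in the long tray. The sleeve is empty (563,75) and the mill is still standing (408,55). The arm is clear, so I'm handing in.

```bash
python3 -c "
from station import bot
print(bot.finish_job())"
```

```text
the job is handed in; nothing more can be done
None
```

Both kits are made up in the order asked and handed in at about 38 s: the tin and shaker are in the long tray, the bar and muddler are in the squarer tray, and the pepper mill was left standing; no verdict came back.

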